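# Refit the pointer on the gauge spindle

### The arm

A 6-joint arm with a two-finger parallel gripper is mounted at the origin on the work surface; the furniture and walls round the work are solid. World frame = base frame: x ahead of the robot, y to its left, z up, the work surface at z = 0. Lengths are in mm, angles in rad, forces in N, time in s.
With the tool pointing down it reaches from about 400 to 925 mm from the base axis. Payload 12.5 kg.
Tool frame: the origin (TCP) lies on the centre line of the jaws, within the pads' length; the fingertips stand 25 mm ahead of it and the grasp point (between the pads) lies 6 mm ahead of it (env.tip_extent is the distance from the TCP to the fingertips, in mm); x points along the fingers, z is the direction in which the jaws open and shut, and the axes are right-handed (so a half turn about x gives the same grasp; the last joint's range is limited). The gripper opens to 95 mm and grips with 3 to 60 N. Pads are 20 mm wide; open, the fingers measure 119 mm over their backs; the gripper's body (75 mm by 180 mm) begins 59 mm behind the grasp point.
Start: joints at [1.152, 0.491, 1.559, -0, 1.092, -0.106], TCP at [192.31, 594.694, 239.661] pointing down, gripper open.
Joint ranges: [-3.1, 3.1], [-0.84, 2.19], [0.05, 2.79], [-1.13, 4.28], [0.06, 2.93], [-2.69, 2.69]. Speed limits (rad/s): [2.22, 2.22, 2.79, 3.14, 3.14, 3.14].

### API

Orientations are given as [roll, pitch, yaw] about the fixed x, y, z axes, in that order (R = Rz(yaw) Ry(pitch) Rx(roll)).
In Python, from cell import env gives the robot as it stands.
- The arm moves only by the tool step_arm, never from a script. Its argument "rows" is a list of rows, each a list of 6 numbers: the shift along the tool's x, y, z in mm, then the turn, a rotation vector about the tool's x, y, z in rad. In form: [[x, y, z, wx, wy, wz], ...]. A call has 1 to 8 rows; each row shifts and turns the pose as measured when the row begins, along the tool's axes as they then stand; what a row does not reach is not made up. A row lasts 1/8 s, in which the tool goes at most 62.5 mm and 10.7 degrees, less where a joint would pass 70% of its speed; a pose out of reach is approached as far as the arm can. A call is refused whole if a number of a shift passes 62.5 or a number of a turn 0.188, either way. A call with a gripper value outside its range is refused whole. "grip" is the finger opening in mm, from 0 to 95.1, set as the call begins (left out, the last holds). The fingers move at their own pace and stop on an object; the grip force is fixed at half the most. Time passes only in rows, so rows that do not move let the fingers close. It gives the time, the measured TCP pose, the force and the opening at its end, in the units of the state.
- env.state(): the state, without advancing time (a new reading comes with each control period).
- env.read_camera(name): name is "scene" or "top"; returns the picture (480x640x3 uint8, red, green, blue); there is no depth.
- env.get_calibration(name): a dict with "fx", "fy", "cx", "cy" (pixels), "pose" (4x4, takes a point from camera to world coordinates). Camera axes: x right, y down, z forward; pixel columns grow to the right and rows downward; lengths in mm; the calibration is good to about 2 mm. A picture is of the moment at which its call begins. get_calibration takes no time and is no camera call.
- env.job_done(): hands the job in, once; it reports no verdict.
The state is a dict: "t": time; "joints": joint angles; "qvel": joint speeds; "tau": joint torques, N m; "eef_pos": TCP position; "tcp_rot": TCP orientation; "ft_force": force on the tool from outside, world axes, zero at the start; "moment": the same for the moment, N m; "opening": opening from 0.0 (shut) to 1.0 (fully open).
Only numpy, scipy, OpenCV 4.12 (cv2) and the standard library are available. Lean on these libraries where they do the work, as an engineer would, in place of code of your own. Each camera call takes 0.05 s, during which the arm holds its last target.

### The job

Fit the long tapering pointer (not the short lever with the small round hole) back on the small grey gauge: turn it so that its D-shaped bore matches the flat of the upright spindle, its arm pointing out over the tick marks, and lower it fully home until its hub rests level on the shoulder. Then let go of it.

Things in the scene. Friction and masses are not known exactly. Their poses are not given: they have to be found in the camera images.
- pointer_mid (a point): Loose dark steel pointer, lying flat: square hub 36 x 36 mm, 30 mm high, one long tapering arm. This point: on the upright bore axis, half-way up the hub (15 mm over its underside). z up; x along the arm. Grip the two hub sides that face +y and -y, 36 mm apart. The through bore is a D, 21 mm diameter, its flat 6 mm from the axis on the +x (arm) side. Up to 0.2 kg.
- pointer_tip (a point): Tip of the pointer's arm: 62 mm along x from the bore axis, 13 mm above the hub's underside; same axes as pointer_mid. The arm is 6 mm thick, 16 mm wide at the hub and 4 mm at the tip, and lies 10 to 16 mm above the hub's underside. Keep clear of a drawer cabinet 0.2 m high behind (x over 0.51 m, y -0.62 to -0.30) and rows of club heads 80 mm high (y over -0.23).
- spindle_seat (a point): Fixed grey gauge: round base 68 mm across, 16 mm high. This point: on the axis of its upright steel D spindle, at the shoulder (30 mm round boss, top 30 mm above table) where the hub rests. z up; x towards the tick marks; the spindle's flat faces +x. Spindle 16 mm diameter, flat 4 mm from axis, straight for 24 mm, then tapered to its top 32 mm above the shoulder. Play in the bore 2 mm, 18 degrees.

How it is judged (in metres and radians):
At the end, for the whole second after the job is handed in: The pointer sits on the spindle, its bore axis within 6 mm of the spindle axis, its hub within 3 mm of resting on the shoulder and level within 6 degrees, its arm along the spindle's x axis (over the tick marks) within 23 degrees (horizontal distance between pointer_mid and spindle_seat below 0.006 m and z of pointer_mid in the frame of spindle_seat between 0.011 and 0.018 m and angle between the x axis of pointer_mid and the x axis of spindle_seat, either way round below 0.4 rad and x of pointer_tip in the frame of spindle_seat above 0.045 m and angle between pointer_mid's own z axis and vertical below 0.1 rad); the robot touches nothing.
It also fails if it takes over 42 s, if anything falls off the work surface, if the arm or the gripper's body presses on something with over 40 N, if the wrist force passes 120 N, or if a joint passes its speed limit or range.

## Working session

There is one attempt and no reset: what is moved stays moved. The work goes in short steps, Python scripts to look and compute and a tool call to move; the robot and the scene stay as the last step left them, time stands still between calls to the robot, and variables do not carry over. Pictures are saved under pics/ and viewed, and the job is handed in when it is done.

Besides the shell and the picture viewer there is one more tool, called after ">>>" as name(argument=value, ...) on one line, values as JSON. step_arm: Moves the arm, as the interface text tells. Its arguments: {"type":"object","properties":{"rows":{"type":"array","items":{"type":"array","items":{"type":"number"}}},"grip":{"type":"number"}},"required":["rows"]}

```bash
ls; mkdir -p pics
python3 - <<'E'
from cell import env
import cv2
for n in("scene","top"):
    im=env.read_camera(n); cv2.imwrite(f"pics/{n}0.png",im[:,:,::-1]); c=env.get_calibration(n); print(n,c)
print(env.state())
E
```

```text
pics
scene {'fx': 578.3365052353865, 'fy': 578.3365052353865, 'cx': 326.8458878515703, 'cy': 257.62602820993146, 'pose': array([[ 6.84491425e-01, -5.51163063e-01,  4.77169537e-01,
        -3.59582301e+01],
       [-7.28937318e-01, -5.27349751e-01,  4.36523340e-01,
        -7.29077086e+02],
       [ 1.10396951e-02, -6.46623165e-01, -7.62729708e-01,
         7.24891825e+02],
       [ 0.00000000e+00,  0.00000000e+00,  0.00000000e+00,
         1.00000000e+00]])}
top {'fx': 444.34934668500097, 'fy': 444.34934668500097, 'cx': 315.51097666082757, 'cy': 244.87666248445197, 'pose': array([[ 1.15105423e-02, -9.87602102e-01,  1.56555405e-01,
         2.42974074e+02],
       [-9.99790723e-01, -8.71894094e-03,  1.85064769e-02,
        -3.86560140e+02],
       [-1.69120381e-02, -1.56735661e-01, -9.87495780e-01,
         9.04681151e+02],
       [ 0.00000000e+00,  0.00000000e+00,  0.00000000e+00,
         1.00000000e+00]])}
{'t': 0.1, 'joints': array([ 1.15239680e+00,  4.91496715e-01,  1.55936710e+00, -1.03713652e-05,
        1.09169084e+00, -1.05597339e-01]), 'qvel': array([-0.00112113, -0.00208767, -0.00128724, -0.00011181, -0.00066944,
       -0.0002135 ]), 'tau': array([ 2.39241890e-03, -6.13621902e+01, -2.58604056e+01,  6.93866378e-02,
        4.70067852e-02, -6.14469968e-05]), 'eef_pos': array([192.23501215, 594.51508498, 239.12913782]), 'tcp_rot': array([ 3.04555744,  1.56983429, -1.97962894]), 'ft_force': array([-0.15089785, -0.30025794, -0.01520974]), 'moment': array([-0.01919241, -0.02474712, -0.01021203]), 'opening': 0.999336719528834}
```

View pics/scene0.png

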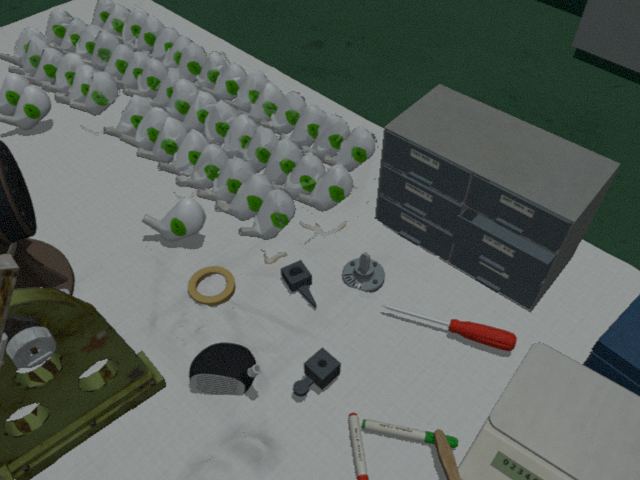

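View pics/top0.png

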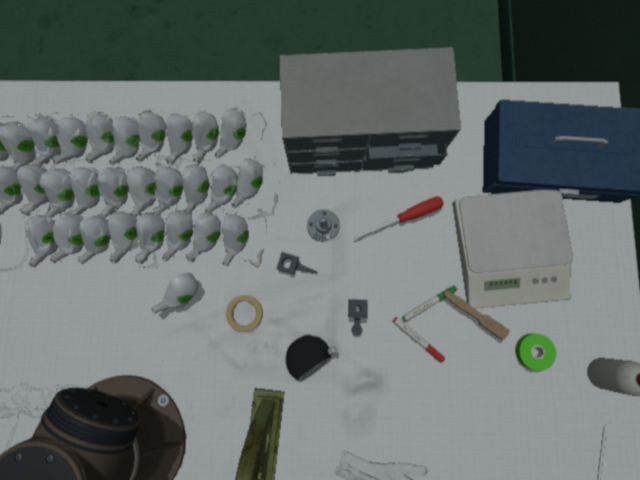

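The long pointer is at scene (296,275) and top (290,263). The gauge is at scene (364,272) and top (323,224). The short lever is at top (358,312). I'll enlarge the crops to read these more closely.

Run:
```python
import cv2,numpy as np
a=cv2.imread("pics/scene0.png")[235:325,265:395]; b=cv2.imread("pics/top0.png")[200:284,265:350]
cv2.imwrite("pics/s0c.png",cv2.resize(a,(780,540),interpolation=cv2.INTER_CUBIC))
cv2.imwrite("pics/t0c.png",cv2.resize(b,(595,588),interpolation=cv2.INTER_CUBIC))
```

```text
(no output)
```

View pics/s0c.png

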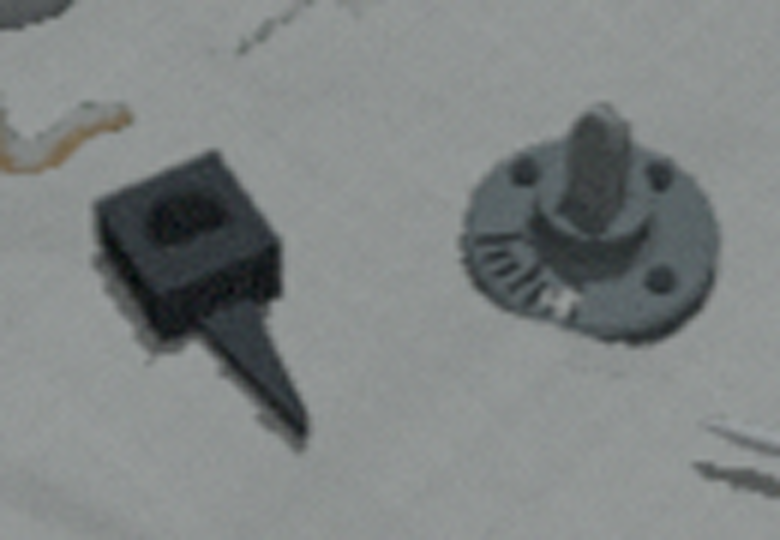

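View pics/t0c.png

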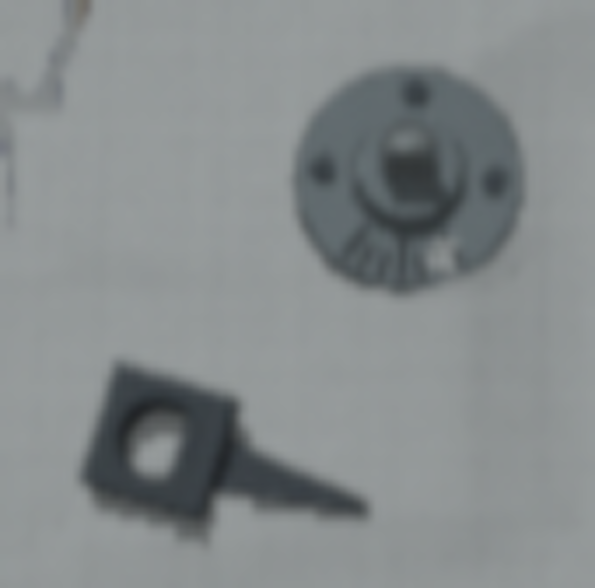

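```bash
cat > h.py <<'E'
import numpy as np,cv2
from cell import env
def proj(n,P):
    c=env.get_calibration(n);T=np.linalg.inv(c['pose']);P=np.atleast_2d(P)@T[:3,:3].T+T[:3,3]
    return np.c_[c['fx']*P[:,0]/P[:,2]+c['cx'],c['fy']*P[:,1]/P[:,2]+c['cy']]
def ray(n,uv,z):
    c=env.get_calibration(n);T=c['pose'];uv=np.atleast_2d(uv)
    d=np.c_[(uv[:,0]-c['cx'])/c['fx'],(uv[:,1]-c['cy'])/c['fy'],np.ones(len(uv))]@T[:3,:3].T
    o=T[:3,3];return o+d*((z-o[2])/d[:,2])[:,None]
S=lambda p:np.array(p)/6+[265,235]-.4
Tp=lambda p:np.array(p)/7+[265,200]-.43
E
python3 - <<'E'
from h import *
np.set_printoptions(precision=1,suppress=True)
print("hub top corners scene");print(ray("scene",S([(215,152),(280,245),(162,312),(97,207)]),30))
print("hub top corners top");print(ray("top",Tp([(120,363),(238,403),(207,515),(86,478)]),30))
print("tip",ray("scene",S([(300,437)]),13),ray("top",Tp([(367,510)]),13))
print("tops spindle",ray("scene",S([(602,112)]),62),ray("top",Tp([(410,150)]),62))
print("base scene extremes: holes");print(ray("scene",S([(525,170),(660,175),(660,280)]),16))
print(ray("top",Tp([(320,172),(415,92),(495,182),(403,255)]),16))
E
```

```text
hub top corners scene
[[ 366.7 -304.7   30. ]
 [ 356.1 -338.6   30. ]
 [ 320.2 -332.2   30. ]
 [ 332.5 -295.8   30. ]]
hub top corners top
[[ 367.8 -303.    30. ]
 [ 356.7 -336.8   30. ]
 [ 324.8 -328.6   30. ]
 [ 334.9 -294.1   30. ]]
tip [[ 325.1 -375.6   13. ]] [[ 328.2 -373.5   13. ]]
tops spindle [[ 424.9 -385.4   62. ]] [[ 423.5 -385.    62. ]]
base scene extremes: holes
[[ 427.3 -360.1   16. ]
 [ 450.8 -387.2   16. ]
 [ 423.7 -410.    16. ]]
[[ 426.6 -358.7   16. ]
 [ 450.7 -386.2   16. ]
 [ 424.1 -409.7   16. ]
 [ 402.2 -383.2   16. ]]
```

```bash
cat >> h.py <<'E'
def pointer(x,y,yaw,z0=0):
    c,s=np.cos(yaw),np.sin(yaw);R=np.array([[c,-s,0],[s,c,0],[0,0,1]]);L=[]
    sq=np.array([(18,18),(18,-18),(-18,-18),(-18,18)])
    for z in(0,30):L.append(np.c_[sq,[z]*4])
    L.append(np.array([(18,8,16),(62,2,16),(62,-2,16),(18,-8,16)]))
    a=np.linspace(0,6.28,40);L.append(np.c_[np.minimum(10.5*np.cos(a),6),10.5*np.sin(a),0*a+30])
    return [l@R.T+[x,y,z0] for l in L]
def gauge(x,y,yaw):
    c,s=np.cos(yaw),np.sin(yaw);R=np.array([[c,-s,0],[s,c,0],[0,0,1]]);L=[]
    a=np.linspace(0,6.28,60);C=np.c_[np.cos(a),np.sin(a)]
    for r,z in((34,0),(34,16),(15,30)):L.append(np.c_[C*r,0*a+z])
    for z in(30,54):L.append(np.c_[np.minimum(8*np.cos(a),4),8*np.sin(a),0*a+z])
    L.append(np.array([(20,0,16),(34,0,16)]))
    return [l@R.T+[x,y,0] for l in L]
def overlay(im,n,Ls,box,k,fn,cols):
    x0,y0,x1,y1=box;o=cv2.resize(im[y0:y1,x0:x1],None,fx=k,fy=k,interpolation=cv2.INTER_CUBIC)
    for L,col in zip(Ls,cols):
        for l in L:
            p=(proj(n,l)+.5-[x0,y0])*k
            cv2.polylines(o,[np.round(p).astype(int)],True,col,1)
    return o
E
python3 - <<'E'
from h import *
P=pointer(345,-316.5,np.radians(-107.5));G=gauge(425,-385,np.radians(177))
a=overlay(cv2.imread("pics/scene0.png"),"scene",[P,G],(265,235,395,325),5,"",[(0,255,255),(0,255,0)])
b=overlay(cv2.imread("pics/top0.png"),"top",[P,G],(270,200,350,285),6,"",[(0,255,255),(0,255,0)])
cv2.imwrite("pics/ovs.png",a);cv2.imwrite("pics/ovt.png",b)
from scipy.spatial.transform import Rotation as Ro
print(Ro.from_euler('xyz',env.state()['tcp_rot']).as_matrix().round(3))
E
```

```text
[[-0.    -0.951  0.308]
 [-0.001  0.308  0.951]
 [-1.     0.    -0.001]]
```

View pics/ovs.png

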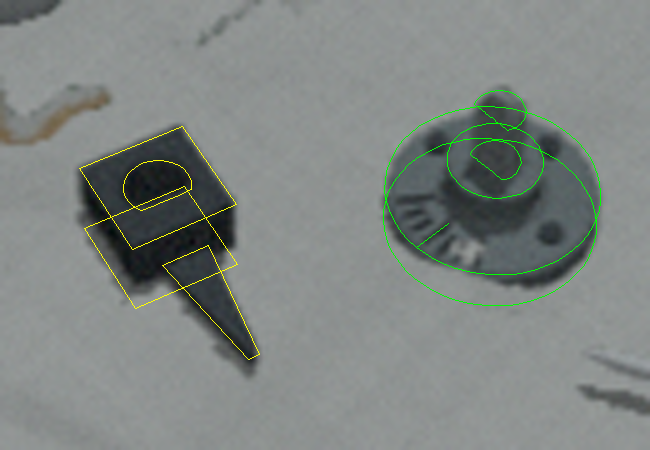

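View pics/ovt.png

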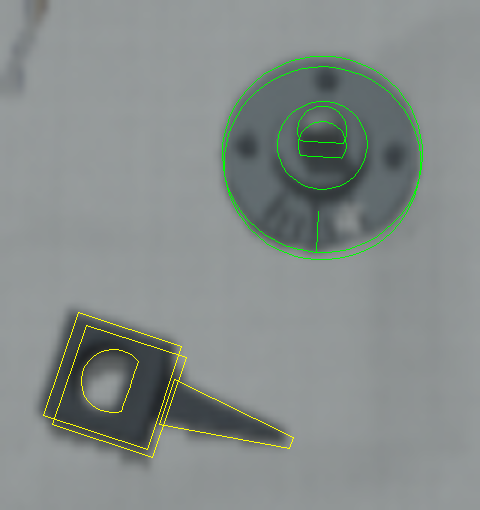

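The hub top in both views fits pointer (345,-316.5), yaw -107.5°. The gauge fits (425,-385), yaw 177°. Both objects look cut off below about 10 mm, where the drawn table surface appears to hide them, so I'm relying on the top features. Next I'll sweep over to the pointer.

>>> step_arm(rows=[[0,-58,-11,0.1,0,0],[0,-58,-11,0.1,0,0],[0,-58,-11,0.1,0,0],[0,-58,-11,0.1,0,0],[0,-58,-11,0.1,0,0],[0,-58,-11,0.1,0,0],[0,-58,-11,0.1,0,0],[0,-58,-11,0.1,0,0]], grip=80)

```text
t: 1.1
eef_pos: [499.2, 239.0, 236.4]
tcp_rot: [-2.807, 1.567, -2.368]
ft_force: [0.7, 0.4, 0.8]
opening: 0.844
```

>>> step_arm(rows=[[0,-55,-9,0.1,0,0],[0,-55,-9,0.1,0,0],[0,-54,-9,0.1,0,0],[0,-53,-9,0.1,0,0],[0,-53,-9,0.1,0,0],[0,-52,-9,0.1,0,0],[0,-52,-9,0.1,0,0],[0,-51,-9,0.1,0,0]])

```text
t: 2.1
eef_pos: [462.7, -193.0, 235.9]
tcp_rot: [-2.256, 1.565, -2.645]
ft_force: [0.0, -0.1, -0.5]
opening: 0.845
```

```bash
cat >> h.py <<'E'
from scipy.spatial.transform import Rotation as Ro
def delta(p,phi):
    s=env.state();R=Ro.from_euler('xyz',s['tcp_rot'])
    z=np.array([np.cos(phi),np.sin(phi),0]);x=np.array([0,0,-1.]);T=Ro.from_matrix(np.c_[x,np.cross(z,x),z])
    np.set_printoptions(precision=3,suppress=True)
    print("t",s['t'],"pos",s['eef_pos'],"shift",R.inv().apply(np.array(p)-s['eef_pos']),"turn",(R.inv()*T).as_rotvec(),"F",s['ft_force'],"open",s['opening']*95.1)
E
python3 -c "
from h import *
delta([345,-316.5,100],np.radians(-17.5))"
```

```text
t 2.1 pos [ 462.732 -192.958  235.851] shift [ 136.79  -158.345  -61.598] turn [-0.083 -0.004  0.004] F [ 0.012 -0.065 -0.525] open 80.37592433934702
```

>>> step_arm(rows=[[0,-40,-15,-0.02,0,0],[0,-40,-15,-0.02,0,0],[0,-40,-15,-0.02,0,0],[40,-35,-15,-0.02,0,0],[40,0,0,0,0,0],[40,0,0,0,0,0],[0,0,0,0,0,0]])

```text
t: 2.98
eef_pos: [345.2, -324.5, 113.7]
tcp_rot: [-2.159, 1.565, -2.473]
ft_force: [-0.3, 0.3, -0.5]
opening: 0.841
```

```bash
python3 -c "
from h import *
delta([345,-316.5,28],np.radians(-17.5))
print(env.state()['joints'])"
```

```text
t 2.975 pos [ 345.177 -324.482  113.695] shift [85.664  7.968 -2.346] turn [-0.009 -0.003  0.005] F [-0.256  0.32  -0.517] open 79.93551686671792
[-0.891  0.469  2.052 -0.01   0.621 -0.568]
```

>>> step_arm(rows=[[20,8,-2,-0.009,-0.003,0.005],[15,0,0,0,0,0],[0,0,0,0,0,0],[0,0,0,0,0,0]])

```text
t: 3.48
eef_pos: [347.4, -317.9, 81.7]
tcp_rot: [-0.637, 1.566, -0.942]
ft_force: [-0.3, -0.4, 0.5]
opening: 0.841
```

Run:
```python
from h import *
delta([345,-316.5,28],np.radians(-17.5))
a=env.read_camera("scene")[:,:,::-1].copy();b=env.read_camera("top")[:,:,::-1].copy()
cv2.imwrite("pics/s1.png",cv2.resize(a[180:330,200:400],(800,600)));cv2.imwrite("pics/t1.png",cv2.resize(b[180:330,200:400],(800,600)))
```

```text
t 3.475 pos [ 347.448 -317.926   81.662] shift [53.649  0.776 -2.963] turn [0.001 0.004 0.003] F [-0.252 -0.377  0.534] open 79.99880947327239
```

View pics/s1.png

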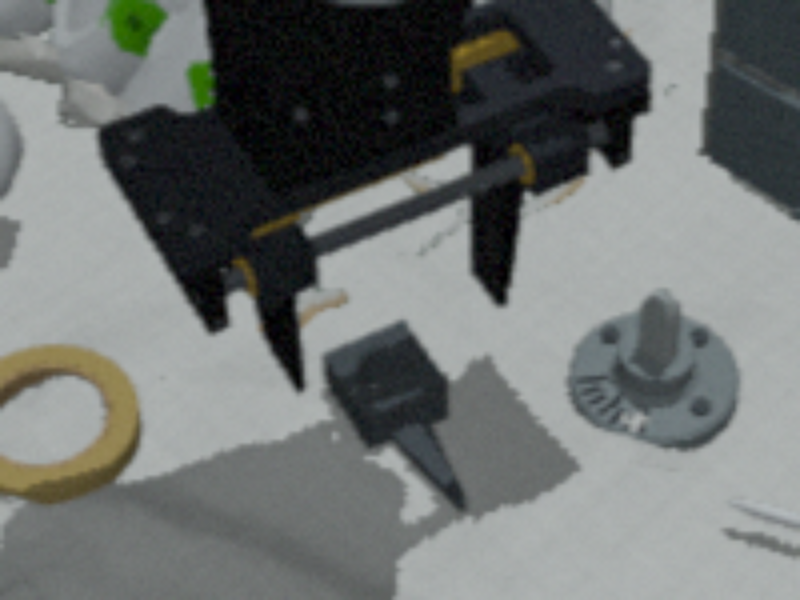

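View pics/t1.png

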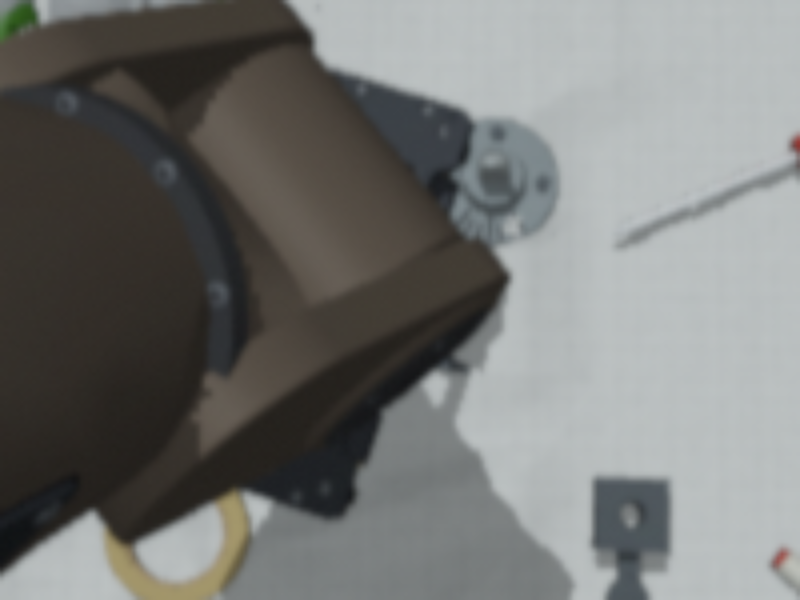

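The jaws straddle the hub along its y sides: in the scene crop the fingers are at (300,385) and (500,300), with the hub at (385,385). I'll go down.

>>> step_arm(rows=[[20,0.8,-3,0,0.004,0.003],[17,0,0,0,0,0],[10,0,0,0,0,0],[3,0,0,0,0,0],[0,0,0,0,0,0]])

```text
t: 4.2
eef_pos: [345.8, -317.7, 32.7]
tcp_rot: [-0.578, 1.566, -0.883]
ft_force: [-0.3, 0.3, -0.1]
opening: 0.841
```

```bash
python3 -c "
from h import *
delta([345,-316.5,28],np.radians(-17.5))"
```

```text
t 4.2 pos [ 345.806 -317.666   32.687] shift [ 4.681  0.882 -1.136] turn [0.001 0.004 0.002] F [-0.305  0.327 -0.144] open 79.95914087390187
```

>>> step_arm(rows=[[4.5,1,-1,0,0.004,0.002],[0.5,0.3,0,0,0.002,0]])

```text
t: 4.45
eef_pos: [345.4, -316.3, 28.1]
tcp_rot: [-2.633, 1.569, -2.937]
ft_force: [0.1, 0.8, -1.3]
opening: 0.842
```

>>> step_arm(rows=[[0,0,0,0,0,0],[0,0,0,0,0,0],[0,0,0,0,0,0],[0,0,0,0,0,0],[0,0,0,0,0,0],[0,0,0,0,0,0]], grip=20)

```text
t: 5.2
eef_pos: [345.6, -316.5, 28.4]
tcp_rot: [-2.178, 1.569, -2.483]
ft_force: [0.1, -0.1, 0.4]
opening: 0.378
```

```bash
python3 -c "
from h import *
delta([345,-316.5,28],np.radians(-17.5))"
```

```text
t 5.2 pos [ 345.614 -316.478   28.441] shift [ 0.442 -0.205 -0.578] turn [ 0.001 -0.001  0.001] F [ 0.122 -0.105  0.368] open 35.94613411831087
```

>>> step_arm(rows=[[-20,0,0,0,0,0],[-30,0,0,0,0,0],[-30,0,0,0,0,0],[-20,0,0,0,0,0],[0,0,0,0,0,0]])

```text
t: 5.82
eef_pos: [345.1, -315.6, 130.2]
tcp_rot: [3.0, 1.567, 2.696]
ft_force: [-0.7, -0.6, -1.8]
opening: 0.374
```

>>> step_arm(rows=[[0,0,0,0.16,0,0],[0,0,0,0.16,0,0],[0,0,0,0.16,0,0],[0,0,0,0.16,0,0],[0,0,0,0.16,0,0],[0,0,0,0.16,0,0],[0,0,0,0.16,0,0],[0,0,0,0,0,0]])

```text
t: 6.82
eef_pos: [342.6, -312.9, 121.5]
tcp_rot: [-2.457, 1.555, 2.367]
ft_force: [0.4, -1.0, -1.9]
opening: 0.375
```

```bash
python3 -c "
from h import *
delta([425,-385,120],np.radians(-93))"
```

```text
t 6.825 pos [ 342.61  -312.883  121.476] shift [-0.287 73.867 80.838] turn [ 0.164 -0.012  0.011] F [ 0.36  -1.008 -1.873] open 35.63412432745394
```

>>> step_arm(rows=[[0,25,28,0.08,-0.006,0.006],[0,25,28,0.08,-0.006,0.006],[0,20,20,0,0,0],[0,0,0,0,0,0],[0,0,0,0,0,0]])

```text
t: 7.45
eef_pos: [416.0, -386.0, 116.2]
tcp_rot: [-2.477, 1.565, 2.201]
ft_force: [-0.5, -0.7, -2.2]
opening: 0.381
```

Run:
```python
from h import *
delta([425,-385,120],np.radians(-93))
s=env.state()['eef_pos']
a=env.read_camera("scene")[:,:,::-1].copy();cv2.imwrite("pics/s2.png",a)
P=pointer(s[0],s[1],np.radians(177),s[2]-28.4)
G=gauge(425,-385,np.radians(177))
o=overlay(a,"scene",[P,G],(290,170,430,310),5,"",[(0,255,255),(0,255,0)]);cv2.imwrite("pics/s2o.png",np.hstack([o])[:600])
cv2.imwrite("pics/s2r.png",cv2.resize(a[190:310,290:430],None,fx=5,fy=5,interpolation=2))
```

```text
t 7.45 pos [ 415.985 -386.027  116.223] shift [-3.802  8.961 -1.358] turn [ 0.017 -0.004  0.003] F [-0.52  -0.659 -2.239] open 36.19035342107496
```

View pics/s2o.png

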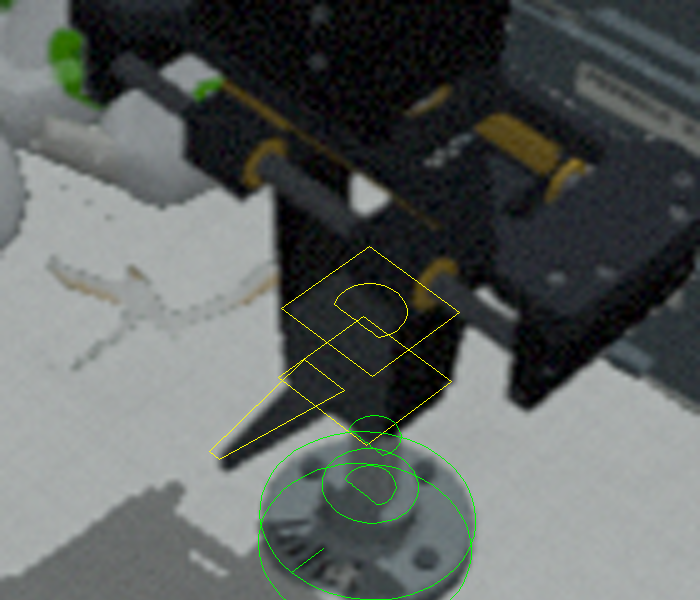

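View pics/s2r.png

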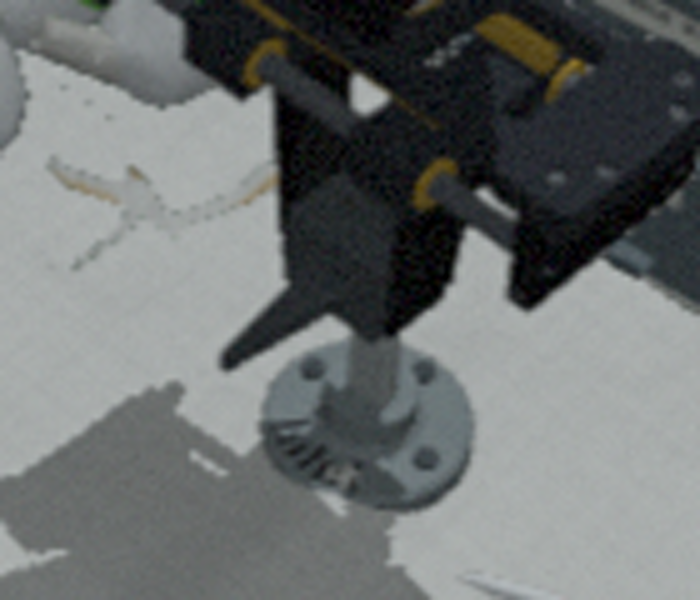

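The pointer hangs level with its arm over the ticks. The tip is at (222,465) in the overlay crop, against (215,455) for the model, so it agrees to about 2 mm. I'll centre it over the spindle and check again.

>>> step_arm(rows=[[0,9,-1.4,0.017,-0.004,0.003],[0,0,0,0,0,0],[0,0,0,0,0,0]])

```text
t: 7.88
eef_pos: [425.0, -383.9, 116.5]
tcp_rot: [-2.149, 1.57, 2.512]
ft_force: [-0.8, 0.1, -2.4]
opening: 0.376
```

Run:
```python
from h import *
delta([425,-385,120],np.radians(-93))
s=env.state()['eef_pos']
a=env.read_camera("scene")[:,:,::-1].copy();
P=pointer(s[0],s[1],np.radians(177),s[2]-28.4)
G=gauge(425,-385,np.radians(177))
r=overlay(a,"scene",[],(310,210,400,310),6,"",[])
o=overlay(a,"scene",[P,G],(310,210,400,310),6,"",[(0,255,255),(0,255,0)])
b=env.read_camera("top")[:,:,::-1].copy()
cv2.imwrite("pics/s3o.png",r);cv2.imwrite("pics/s3p.png",o)
cv2.imwrite("pics/t3.png",b[130:330,200:460])
```

```text
t 7.875 pos [ 425.029 -383.907  116.514] shift [-3.486  0.026  1.092] turn [ 0.001 -0.     0.   ] F [-0.802  0.141 -2.367] open 35.791671608325444
```

View pics/s3o.png

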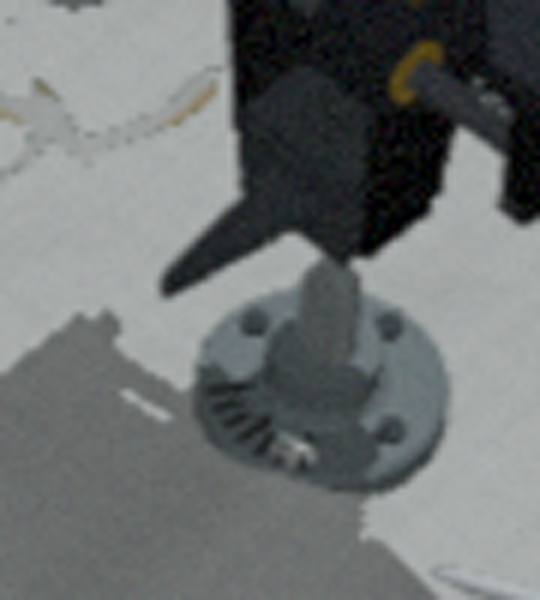

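View pics/s3p.png

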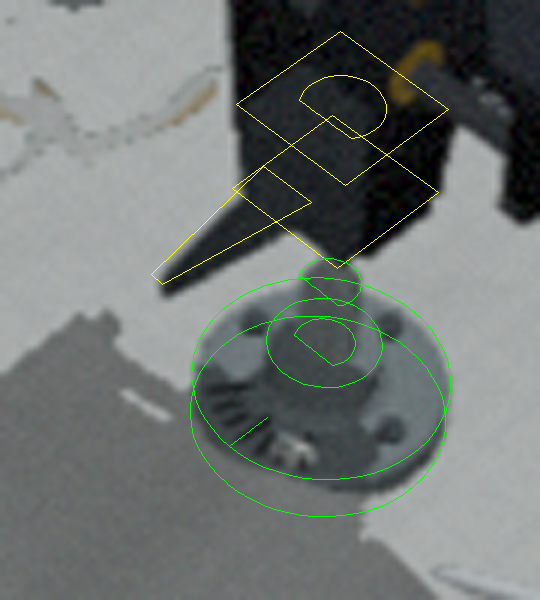

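View pics/t3.png

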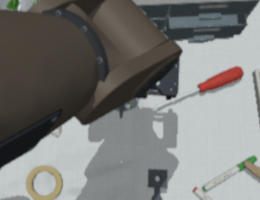

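Run:
```python
from h import *
a=np.mean([env.read_camera("scene")[:,:,::-1].astype(float) for _ in range(4)],0)
s=env.state()['eef_pos']
np.save("a3.npy",a)
g=np.clip((a/110)**.6*255,0,255).astype(np.uint8)
r=overlay(g,"scene",[],(330,205,390,285),7,"",[])
P=pointer(s[0],s[1],np.radians(177),s[2]-28.4)
o=overlay(g,"scene",[P],(330,205,390,285),7,"",[(0,255,255)])
cv2.imwrite("pics/s4.png",np.hstack([r[:,:400],o[:,:400]]))
```

```text
(no output)
```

View pics/s4.png

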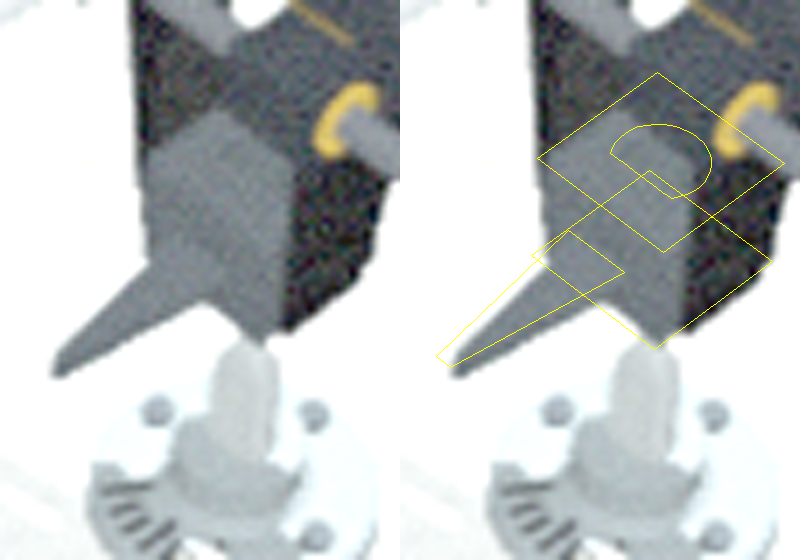

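The lit hub face is at about (148..262, 150..345) in the crop, within roughly 2 mm and 3° of the model. The gauge holes agree between the two cameras to 1 mm. I'll shift slightly and lower to the spindle top.

>>> step_arm(rows=[[8,0.3,1,0,0,0],[8,0,0,0,0,0],[6,0,0,0,0,0],[0,0,0,0,0,0]])

```text
t: 8.68
eef_pos: [424.9, -385.2, 92.3]
tcp_rot: [-2.294, 1.569, 2.366]
ft_force: [-0.9, -0.6, -1.4]
opening: 0.38
```

```bash
python3 -c "
from h import *
delta([424.7,-384.9,58.4],np.radians(-93))"
```

```text
t 8.675 pos [ 424.94  -385.218   92.306] shift [33.907 -0.221 -0.274] turn [-0.    -0.001  0.001] F [-0.886 -0.55  -1.399] open 36.12426600774581
```

>>> step_arm(rows=[[4,-0.2,-0.2,0,0,0],[4,0,0,0,0,0],[0,0,0,0,0,0]])

```text
t: 9.05
eef_pos: [424.8, -385.0, 83.8]
tcp_rot: [-2.303, 1.57, 2.357]
ft_force: [-0.6, -0.7, -1.0]
opening: 0.376
```

Run:
```python
from h import *
delta([424.7,-384.9,58.4],np.radians(-93))
print(env.state()['moment'])
a=env.read_camera("scene")[:,:,::-1].astype(float)
g=np.clip((a/110)**.6*255,0,255).astype(np.uint8)
cv2.imwrite("pics/s5.png",overlay(g,"scene",[],(320,210,400,300),6,"",[]))
```

```text
t 9.05 pos [ 424.817 -385.016   83.834] shift [25.435 -0.1   -0.089] turn [-0.    -0.001  0.001] F [-0.6   -0.725 -1.002] open 35.71340461018945
[-0.048  0.198 -0.062]
```

View pics/s5.png

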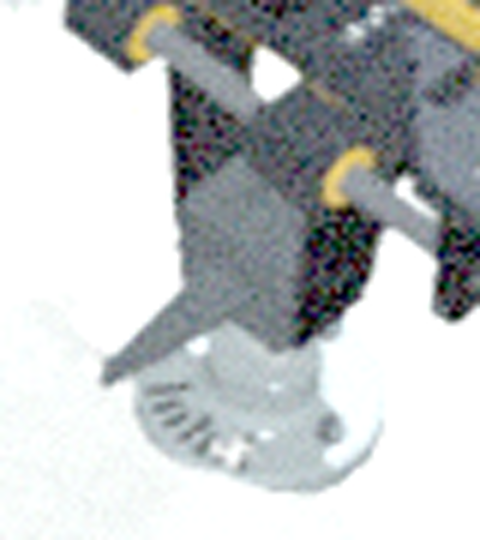

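The spindle tip has entered the bore by about 6 mm with no force change. I'll keep going down.

>>> step_arm(rows=[[3,0,0,0,0,0],[3,0,0,0,0,0],[2,0,0,0,0,0],[0,0,0,0,0,0]])

```text
t: 9.6
eef_pos: [424.9, -385.2, 75.7]
tcp_rot: [-2.137, 1.57, 2.523]
ft_force: [-0.3, -0.2, -2.3]
opening: 0.372
```

>>> step_arm(rows=[[3,0,0,0,0,0],[3,0,0,0,0,0],[3,0,0,0,0,0],[3,0,0,0,0,0],[0,0,0,0,0,0]])

```text
t: 10.22
eef_pos: [424.9, -385.1, 62.8]
tcp_rot: [-2.203, 1.57, 2.457]
ft_force: [0.1, 0.3, -1.2]
opening: 0.377
```

>>> step_arm(rows=[[2,0,0,0,0,0],[1.5,0,0,0,0,0],[0.5,0,0,0,0,0],[0,0,0,0,0,0]])

```text
t: 10.72
eef_pos: [425.0, -385.2, 58.6]
tcp_rot: [-2.048, 1.57, 2.612]
ft_force: [0.5, 0.9, -1.5]
opening: 0.378
```

>>> step_arm(rows=[[0.7,0,0,0,0,0],[0,0,0,0,0,0]])

```text
t: 10.98
eef_pos: [425.1, -385.3, 58.6]
tcp_rot: [0.41, 1.571, -1.213]
ft_force: [0.0, 1.1, -1.6]
opening: 0.376
```

>>> step_arm(rows=[[0,0,0,0,0,0],[0,0,0,0,0,0],[0,0,0,0,0,0],[0,0,0,0,0,0]], grip=60)

```text
t: 11.48
eef_pos: [425.3, -385.5, 58.8]
tcp_rot: [0.688, 1.57, -0.935]
ft_force: [-0.0, 0.1, 0.4]
opening: 0.625
```

>>> step_arm(rows=[[-10,0,0,0,0,0],[-25,0,0,0,0,0],[-40,0,0,0,0,0],[-50,0,0,0,0,0],[-40,0,0,0,0,0],[0,0,0,0,0,0]])

```text
t: 12.22
eef_pos: [425.1, -385.3, 232.1]
tcp_rot: [0.738, 1.568, -0.885]
ft_force: [-0.0, -0.7, -1.1]
opening: 0.634
```

Run:
```python
from h import *
a=env.read_camera("scene")[:,:,::-1].astype(float)
g=np.clip((a/180)**.6*255,0,255).astype(np.uint8)
P=pointer(425,-385,np.radians(177),30)
r=overlay(g,"scene",[],(320,215,400,310),6,"",[]);o=overlay(g,"scene",[P],(320,215,400,310),6,"",[(0,255,255)])
cv2.imwrite("pics/s6.png",np.hstack([r[:,:400],o[:,:400]]))
```

```text
(no output)
```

View pics/s6.png

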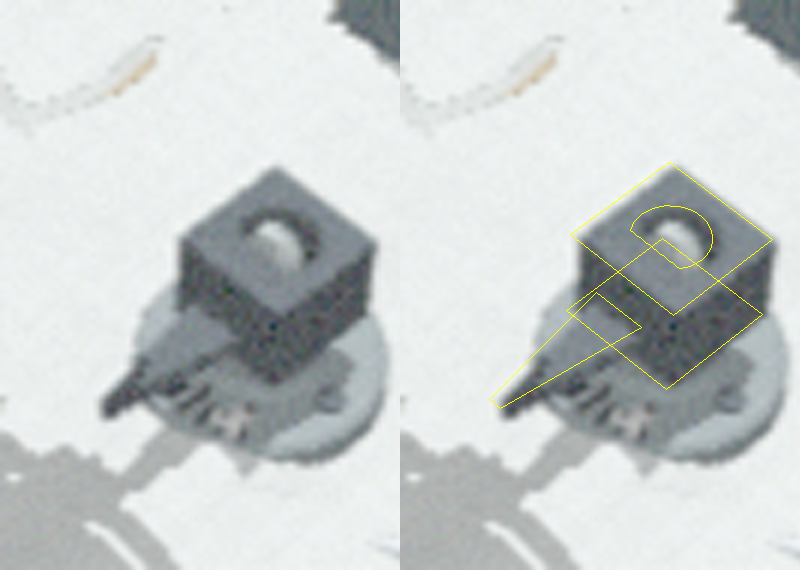

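The pointer is seated. The hub's top corner at (278,168) and lower front corner at (270,385) match a model resting on the shoulder to about 1 px. The spindle tip is visible in the bore at (278,240), and the arm lies over the ticks with its tip at (108,410). The gripper is clear, so I'm handing in.

```bash
python3 -c "
from h import *
print(env.job_done())"
```

```text
the job is handed in; nothing more can be done
None
```

The long pointer is back on the gauge: I gripped its hub, turned it about 75°, lowered it onto the D spindle until it stopped descending, and let go. I handed the job in at about 12 s with the gripper raised clear, and no verdict was reported.

- **Seating:** The wrist force stayed under about 3 N throughout. The tool stopped at z = 58.6 mm, against the 58.4 mm I expected with the hub on the shoulder. An extra 0.7 mm press moved it no further, but the force reading did not clearly rise either.
- **Final picture (scene camera only):** The hub outline matches a level pointer on the shoulder to about 1 px, roughly 2 mm. The spindle tip shows in the bore and the arm lies over the tick marks.
- **Disagreements:** In the scene view the arm tip and the gauge outline sat about 2 px from my model. That may be camera calibration plus about 3° of turn in the pointer. The lower 10 mm or so of both parts also looked cut off by the drawn table surface, so I relied on their upper features.
- **Not checked:** I did not confirm the final seating from the top camera.

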